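# Turn up a washed jar, stand it on the balance and tare it

### The job

The square plastic jar has been washed and stands mouth down in the draining tray. Stand it mouth up in the middle of the balance pan, gently, and let go of it; then tare the balance by pressing its wide bar key with the fingertips until the key registers, without forcing it. Leave the two round keys, the beaker and the two bottles alone.

Things in the scene. Friction and masses are not known exactly. Their poses are not given: they have to be found in the camera images.
- jar_center (a point): Centre (half-way up, on the axis) of the open off-white plastic jar: body 50 x 50 mm square and 85 mm long, then a round open neck about 45 mm across and 15 mm long; 100 mm in all, about 0.1 kg. z runs along the axis from closed base to mouth, so it points down at the start (jar stands on its mouth) and must point up at the end; x and y are square to the flat sides. Laid on a flat side it does not roll.
- jar: The same jar; origin at the centre of the outside of its closed base, axes as for jar_center. It is loose, stands mouth down in the tray beside the beaker (either place), and has stiff walls that bear a firm grip.
- tray: Shallow grey draining tray with open top, 280 x 150 mm, 24 mm high, walls and floor 4 mm thick, fixed. Origin under its centre, on the bench; x along its long side. Holds the jar and the beaker, each about 70 mm from its centre along x. It lies left or right of the robot, the balance on the other side; the bench between them is clear.
- balance: Top-pan laboratory balance, 240 mm deep (its x) x 170 mm wide (its y), housing 64 mm high, fixed to the bench. Origin under its centre, on the bench. The control panel is the front 80 mm (towards its -x, the robot), sloping up by 12 degrees from 46 mm high at the front edge; the pan is behind it.
- pan: Round steel weighing pan of the balance, 120 mm across, 4 mm thick, horizontal and rigid. Its origin is the centre of its underside, 72 mm above the bench. It must not be pushed with more than 40 N.
- pan_center (a point): Centre of the pan's upper face, 76 mm above the bench, where the jar goes; z up. The pan has nothing around or above it.
- bar_key: The tare key: wide bar membrane key, 60 mm (its y) x 20 mm (its x), in the middle of the panel near the front edge, between the two round keys and in front of the blank display. It stands 2.5 mm proud, gives by only 1 mm and then is solid: 2 N to start it, 6 N at its stop. It registers when pressed by the fingers with 4 N or more for 0.2 s; over 30 N harms it. z is its outward normal, 12 degrees off vertical.
- bar_key_top (a point): Centre of the bar key's upper face, where to press; about 53 mm above the bench. z is the outward normal (tilted 12 degrees towards the balance's front), y along the bar. Pressing along -z or straight down both work.
- round_keys: The two round keys of the balance, each 16 mm across and 2.5 mm high, 58 mm to either side of the bar key's centre (along y). Not to be pressed. Origin between them, under the bar key.
- beaker_center (a point): Centre of a glass beaker, 66 mm across and 72 mm high, standing mouth down in the tray. To be left alone.
- wash_bottle_center (a point): Point on the axis of an off-white wash bottle, 83 mm above its foot; 72 mm across, 183 mm high to its cap, with a thin bent spout above, standing at the back of the bench. To be left alone.
- reagent_bottle_center (a point): Middle of a stoppered amber glass bottle, 68 mm across and 138 mm high, standing at the back of the bench. To be left alone.
There are look-alikes about, which are no part of the job. Leave any blue or pink look-alike of the jar alone.

How it is judged:
By the outcome, as a careful person would: the job done as asked, in the order asked, and still so for the second after the job is handed in, with the robot touching nothing.
It also fails if it takes over 72 s, if anything falls off the work surface, if the arm or the gripper's body presses on something with over 40 N, if the wrist force passes 120 N, or if a joint passes its speed limit or range.

### The arm

A 6-joint arm with a two-finger parallel gripper is mounted at the origin on the work surface. World frame = base frame: x ahead of the robot, y to its left, z up, the work surface at z = 0. Lengths are in mm, angles in rad, forces in N, time in s.
With the tool pointing down it reaches from about 275 to 825 mm from the base axis. Payload 5.2 kg.
Tool frame: the origin (TCP) lies at the very end of the fingers, on their centre line; the grasp point (between the pads) lies 19 mm behind it; z points along the fingers, y is the direction in which the jaws open and shut (so a half turn about z gives the same grasp; the last joint's range is limited). The gripper opens to 93 mm and grips with 3 to 60 N. Pads are 15 mm wide; open, the fingers measure 128 mm over their backs; the gripper's body (75 mm by 188 mm) begins 65 mm behind the grasp point.
Start: joints at [-1.307, 0.259, 1.535, -0, 1.348, -0.203], TCP at [247.537, -491.152, 218.653] pointing down, gripper open.
Joint ranges: [-3.14, 3.14], [-0.91, 2.08], [0.19, 2.58], [-1.22, 4.36], [0.22, 2.71], [-3.12, 3.12]. Speed limits (rad/s): [2.57, 2.57, 3.14, 3.14, 3.14, 3.14].

### API

Orientations are given as [roll, pitch, yaw] about the fixed x, y, z axes, in that order (R = Rz(yaw) Ry(pitch) Rx(roll)).
In Python, from bench import robot gives the robot as it stands. The module is installed in compiled form; this text tells all that it offers. Calls block until the motion is done:
- robot.move_ptp(position, orientation): joint-space move of the TCP to a pose.
- robot.move_linear(position, ori=None, speed=150, f_stop=None): straight line of the TCP; ori=None keeps the orientation; speed is the mean speed in mm/s. With f_stop (N) it stops when the force on the tool has changed by that much, and returns True; else False.
- robot.move_j(angles): joint-space move.
- robot.move_gripper(opening): opening from 0.0 (shut) to 1.0 (fully open); the grip force is fixed at half the most; returns when the fingers have stopped.
- robot.sleep(seconds).
- robot.inverse_kinematics(position, orientation): joint angles nearest the present ones, or None.
- robot.get_image(name): name is "scene" or "top" or "wrist"; returns a dict with "img" (400x640x3 uint8, blue, green, red), "fovy" (degrees; the focal length in pixels is half the picture's height over the tangent of half this angle, whatever the lens; pixels are square), "cx", "cy" (the principal point, pixels), "k1" (the pictures are not rectified: a ray, as slopes to the right and down, at radius r is drawn at 1 + k1 r^2 times it, then the intrinsics apply), "eye" and "orientation" of the camera in the world. Camera axes: x right, y down, z forward; pixel columns grow to the right and rows downward; lengths in mm; the calibration is good to about 2 mm. A picture is of the moment at which its call begins. There is no depth.
A pose or a line that the arm cannot do raises robot.MotionError and nothing moves.
- robot.hand_in(): hands the job in, once; it reports no verdict.
Readings, each from a call of its own:
- robot.current_t(): time.
- robot.current_qpos(): joint angles.
- robot.current_joint_vel(): joint speeds.
- robot.current_joint_efforts(): joint torques, N m.
- robot.current_tcp_pos(): TCP position.
- robot.current_eef_rot(): TCP orientation.
- robot.current_contact_force(): force on the tool from outside, world axes, zero at the start.
- robot.current_ft_torque(): the same for the moment, N m.
- robot.current_gripper_width(): opening from 0.0 (shut) to 1.0 (fully open).
Only numpy, scipy, OpenCV 4.12 (cv2) and the standard library are available. Lean on these libraries where they do the work, as an engineer would, in place of code of your own. Each camera call takes 0.05 s, during which the arm holds its last target. There are 200 camera calls.

## Working session

There is one attempt and no reset: what is moved stays moved. The work goes in short steps, each a Python script; the robot and the scene stay as the last script left them, time stands still between calls to the robot, and variables do not carry over. Pictures are saved under pics/ and viewed, about 8 in all and at most 12, crops included, and the job is handed in when it is done.

```bash
mkdir -p pics; cat > h.py <<'E'
import numpy as np, cv2
from scipy.spatial.transform import Rotation as R
from bench import robot
def rot(o):
    o=np.asarray(o,float)
    return o if o.shape==(3,3) else R.from_euler('xyz',o).as_matrix()
def K(c):
    f=200/np.tan(np.radians(c['fovy'])/2); return np.array([[f,0,c['cx']],[0,f,c['cy']],[0,0,1]])
def D(c): return np.array([c['k1'],0,0,0,0.])
def ray(c,uv):
    p=cv2.undistortPoints(np.array([[uv]],float),K(c),D(c))[0,0]
    return np.array(c['eye'],float), rot(c['orientation'])@np.array([p[0],p[1],1])
def onz(c,uv,z):
    e,d=ray(c,uv); return e+d*(z-e[2])/d[2]
def proj(c,P):
    Rm=rot(c['orientation']); t=-Rm.T@np.array(c['eye'],float)
    return cv2.projectPoints(np.array(P,float).reshape(-1,3),cv2.Rodrigues(Rm.T)[0],t,K(c),D(c))[0].reshape(-1,2)
E
python3 - <<'E'
from h import *
import pickle
for n in("scene","top"):
    c=robot.get_image(n); pickle.dump(c,open(n+'.pkl','wb')); cv2.imwrite(f'pics/{n}0.png',c['img'])
    print(n,{k:v for k,v in c.items() if k!='img'})
E
```

```text
scene {'fovy': 42.795900010269165, 'cx': 327.85023734368724, 'cy': 211.73129454296574, 'k1': -0.13389882107511514, 'eye': array([ 1199.17272437, -1070.12771403,   965.71003662]), 'orientation': array([-2.20738524, -0.00238998,  0.52469898])}
top {'fovy': 42.512294401915, 'cx': 313.92736831101223, 'cy': 194.05291446213386, 'k1': -0.0061133877190958745, 'eye': array([ 480.21082357,  -46.38327141, 1452.49712929]), 'orientation': array([-3.04646617e+00, -4.08950893e-04, -1.54365743e+00])}
```

View pics/scene0.png

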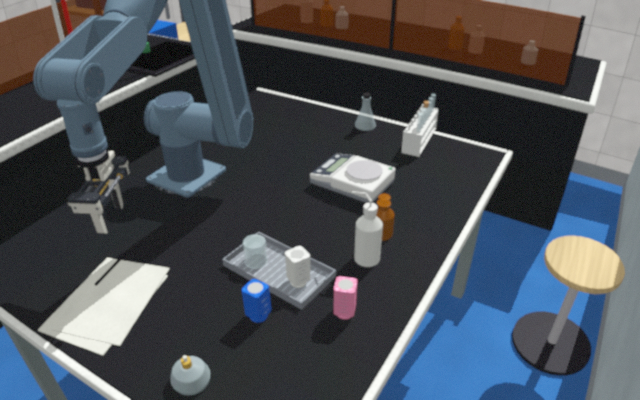

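View pics/top0.png

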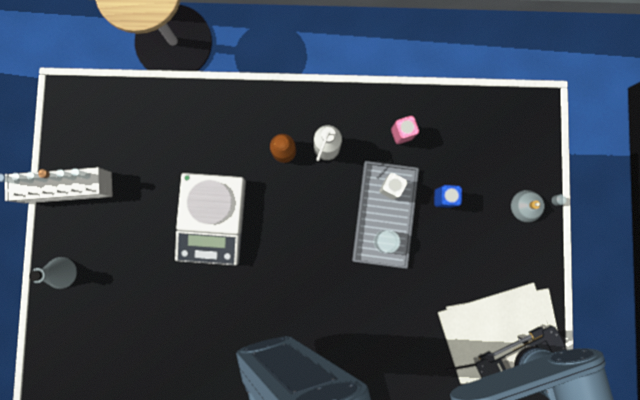

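The candidates for the jar are the off-white one in the tray (top 396,185; scene 297,265), the blue one (450,195) and the pink one (405,128), both on the bench. The off-white one fits because it is square and stands in the tray beside the beaker (388,241). Next I'll crop it to confirm, measure, and probe the IK for sideways grasps.

```bash
python3 - <<'E'
from h import *
import pickle
s=pickle.load(open('scene.pkl','rb'));t=pickle.load(open('top.pkl','rb'))
a=cv2.resize(s['img'][225:305,215:345],None,fx=5,fy=5,interpolation=cv2.INTER_CUBIC)[:, :]
b=cv2.resize(t['img'][165:275,345:475],None,fx=5,fy=5,interpolation=cv2.INTER_CUBIC)
cc=cv2.resize(t['img'][165:275,165:255],None,fx=5,fy=5,interpolation=cv2.INTER_CUBIC)
p=np.zeros((560,800,3),np.uint8)
b=cv2.resize(b,(390,330));a=cv2.resize(a,(390,240));cc=cv2.resize(cc,(405,495))
p[:320,:390]=b[:320];p[320:560,:390]=a;p[:495,395:800]=cc
cv2.imwrite('pics/crop.png',p)
def quad(c,x0,y0,x1,y1,thr):
    g=c['img'][y0:y1,x0:x1].min(2); m=(g>thr).astype(np.uint8)
    k=max(cv2.findContours(m,0,2)[0],key=cv2.contourArea); r=cv2.minAreaRect(k+np.array([x0,y0])); return cv2.boxPoints(r),r
for n,b,z in(("jar",(375,165,415,205),104),("bal",(165,165,255,275),64),("tray",None,24)):
    if b:
        q,r=quad(t,*b,150); print(n,r,np.round([onz(t,u,z)[:2] for u in q]),np.round(onz(t,r[0],z)))
q=[(365,162),(419,166),(407,268),(353,263)]
print('tray',np.round([onz(t,u,24)[:2] for u in q]))
print('beaker',onz(t,(388,241),70),'blue',onz(t,(450,197),80),'pink',onz(t,(405,128),80),'amber',onz(t,(283,147),138),'wash',onz(t,(327,140),150))
print('pan',onz(t,(211,202),76),'key',onz(t,(206,255),53))
J=onz(t,(396,185),104)
from itertools import product
for yaw in range(-180,181,15):
    # tool z along (cos yaw, sin yaw,0)
    z=np.array([np.cos(np.radians(yaw)),np.sin(np.radians(yaw)),0]); out=[]
    for nm,P in(("j",[J[0],J[1],65]),("p",onz(t,(211,202),125))):
      for sgn in(1,-1):
        y=sgn*np.array([-z[1],z[0],0]); Rm=np.c_[np.cross(y,z),y,z]
        ik=robot.inverse_kinematics(list(np.array(P)+19*z),list(R.from_matrix(Rm).as_euler('xyz')))
        out.append(None if ik is None else np.round(ik,2).tolist())
    if any(out): print(yaw,out)
E
```

```text
jar ((393.02899169921875, 183.50340270996094), (35.928680419921875, 24.595083236694336), 6.709836959838867) [[ 614. -201.]
 [ 679. -208.]
 [ 671. -302.]
 [ 606. -295.]] [ 642. -251.  104.]
bal ((207.98390197753906, 218.3785400390625), (62.6297492980957, 87.84825134277344), 4.343239784240723) [[425. 328.]
 [663. 323.]
 [654. 152.]
 [417. 160.]] [539. 241.  64.]
tray [[ 711. -184.]
 [ 704. -336.]
 [ 419. -305.]
 [ 429. -156.]]
beaker [ 491.20772417 -245.12578062   70.        ] blue [ 613.11384716 -408.36676106   80.        ] pink [ 797.99909693 -285.75646165   80.        ] amber [725.84988349  39.91164262 138.        ] wash [744.91300114 -73.35115275 150.        ]
pan [582.56841572 232.39097022  76.        ] key [440.25597834 243.96087944  53.        ]
-120 [None, None, [0.49, 1.39, 0.5, -1.1, 2.5, 0.56], [0.49, 1.39, 0.5, -1.1, 2.5, -2.58]]
-105 [None, None, [0.57, 1.28, 0.76, -1.11, 2.29, 0.65], [0.57, 1.28, 0.76, -1.11, 2.29, -2.49]]
-90 [None, None, [0.64, 1.18, 1.01, -1.16, 2.08, 0.73], [0.64, 1.18, 1.01, -1.16, 2.08, -2.41]]
-60 [[-0.15, 1.03, 1.98, 4.04, 1.49, 1.47], [-0.15, 1.0
[... 1376 characters left out ...]
2.33, 2.45], [-0.89, 1.39, 0.67, 1.05, 2.33, -0.7], [-0.4, 0.96, 1.7, 1.21, 1.75, 2.02], [-0.4, 0.96, 1.7, 1.21, 1.75, -1.12]]
105 [[-0.8, 1.57, 0.24, 1.17, 2.59, 2.68], [-0.8, 1.57, 0.24, 1.17, 2.59, -0.46], [-0.33, 1.03, 1.46, 1.08, 1.92, 2.14], [-0.33, 1.03, 1.46, 1.08, 1.92, -1.0]]
120 [None, None, [-0.25, 1.11, 1.21, 0.98, 2.11, 2.22], [-0.25, 1.11, 1.21, 0.98, 2.11, -0.92]]
135 [None, None, [-0.16, 1.2, 0.96, 0.91, 2.31, 2.28], [-0.16, 1.2, 0.96, 0.91, 2.31, -0.86]]
150 [None, None, [-0.07, 1.3, 0.71, 0.85, 2.52, 2.32], [-0.07, 1.3, 0.71, 0.85, 2.52, -0.83]]<sys>:0: UserWarning: Gimbal lock detected. Setting third angle to zero since it is not possible to uniquely determine all angles.
```

View pics/crop.png

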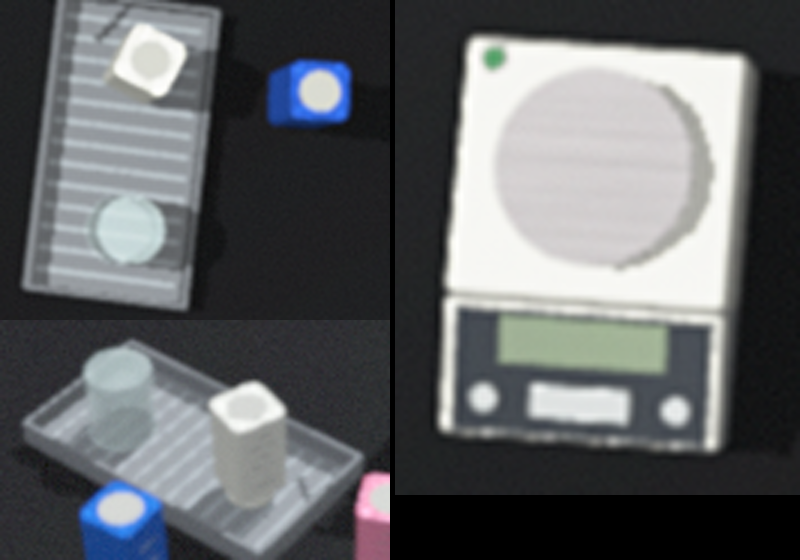

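The crop confirms it: an off-white square jar with a grey spot on its base, neck down, in the tray's far place, turned about 25°. The beaker is in the near place. The beaker and the blue jar block a horizontal grasp in the tray. A 45° tool with a half turn of the last joint turns the jar through 90° without crowding anything. So the plan is to grasp it, lay it on the clear bench, regrasp from the opposite side, and stand it mouth up on the pan.

```bash
cat >> h.py <<'E'
def pose(g,yaw,tilt,flip=0):
    """grasp point g, tool facing yaw(deg), tilt deg from straight down; jaws horizontal; flip = half turn about z"""
    a,b=np.radians(yaw),np.radians(tilt)
    z=np.array([np.cos(a)*np.sin(b),np.sin(a)*np.sin(b),-np.cos(b)])
    y=np.array([-np.sin(a),np.cos(a),0])*(-1 if flip else 1)
    return list(np.array(g,float)+19*z), list(R.from_matrix(np.c_[np.cross(y,z),y,z]).as_euler('xyz'))
E
python3 - <<'E' 2>/dev/null
from h import *
import pickle
t=pickle.load(open('top.pkl','rb'))
g=t['img'][165:205,375:415].min(2); print(g[4:36,6:36:1][::2,::2])
for th in(190,205,215,225):
    m=(g>th).astype(np.uint8);k=max(cv2.findContours(m,0,2)[0],key=cv2.contourArea)
    k=cv2.convexHull(k)+np.array([375,165]);w=np.array([onz(t,p[0],104)[:2] for p in k],np.float32);print(th,cv2.minAreaRect(w))
def show(n,p,all=0):
    r=[]
    for f in(0,1):
        q=robot.inverse_kinematics(*pose(*p,f)); r.append(None if q is None else np.round(q,2).tolist())
    if all or any(r): print(n,p[1],r)
for y in(-24,66,-114,156): show('tray',([642,-251,69],y,45),1)
for y in range(-180,180,30): show('lay',([480,0,25],y,45))
for y in range(-180,180,30): show('pan',([582,232,119],y,45))
E
```

```text
[[149 134  99 126 148 146 146 144 142 141 125 117 117 115 111]
 [161 126 137 165 156 153 147 147 146 146 146 146 148 146 147]
 [114 108 158 167 178 227 227 199 173 171 166 161 156 153 149]
 [113 144 145 149 230 243 248 242 213 174 157 166 170 176 179]
 [152 157 153 193 244 245 250 244 243 244 220 155 141 145 149]
 [170 176 178 236 242 235 218 217 220 241 246 241 208 144 144]
 [145 157 195 243 228 212 211 211 211 216 244 246 243 134 110]
 [148 169 227 244 218 210 211 211 212 210 226 247 246 144 105]
 [176 201 244 244 216 211 211 211 211 210 221 242 231 102  94]
 [169 231 249 249 225 211 210 211 210 211 230 244 158  92  96]
 [173 203 249 247 244 222 212 211 213 223 245 230 115 115 115]
 [154 139 167 226 246 243 229 226 241 246 248 151  91  96  97]
 [148 141 136 139 171 226 238 244 250 249 211  93  96  95  93]
 [149 146 146 140 135 137 163 229 254 243 146 109 114 109 106]
 [148 148 149 147 144 139 136 138 150 116  94  98 102 105 107]
 [178 172 168 161 158 151 144 118  95  91  93  94  93  94  94]]
190 ((641.0010986328125, -255.85459899902344), (52.92106628417969, 53.7923469543457), 64.34
[... 1730 characters left out ...]
46, 1.95, -2.21]]
pan -90 [[0.54, 0.8, 1.2, -0.65, 1.61, 0.67], [0.54, 0.8, 1.2, -0.65, 1.61, -2.47]]
pan -60 [[0.6, 0.62, 1.55, -0.86, 1.21, 0.49], [0.6, 0.62, 1.55, -0.86, 1.21, -2.65]]
pan -30 [[0.55, 0.45, 1.88, -1.15, 0.75, 0.37], [0.55, 0.45, 1.88, -1.15, 0.75, -2.78]]
pan 30 [[-0.0, 0.28, 2.18, 1.67, 0.37, 2.65], [-0.0, 0.28, 2.18, 1.67, 0.37, -0.49]]
pan 60 [[-0.2, 0.38, 2.01, 1.13, 0.84, 2.63], [-0.2, 0.38, 2.01, 1.13, 0.84, -0.51]]
pan 90 [[-0.22, 0.55, 1.7, 0.82, 1.24, 2.51], [-0.22, 0.55, 1.7, 0.82, 1.24, -0.63]]
pan 120 [[-0.13, 0.72, 1.35, 0.6, 1.61, 2.34], [-0.13, 0.72, 1.35, 0.6, 1.61, -0.8]]
pan 150 [[-0.0, 0.88, 1.02, 0.38, 1.93, 2.1], [-0.0, 0.88, 1.02, 0.38, 1.93, -1.05]]
```

```bash
cat > s1.py <<'E'
from h import *
g=np.array([640.5,-255.8,69]); yaw=64.2
p,o=pose(g,yaw,45); z=rot(o)[:,2]; p=np.array(p)
robot.move_ptp(list(p-130*z+[0,0,100]),o)
robot.move_linear(list(p-130*z),speed=200)
print('hit',robot.move_linear(list(p),speed=100,f_stop=6), robot.current_tcp_pos(),p)
robot.move_gripper(0.0); print('w',robot.current_gripper_width()*93,robot.current_contact_force(),robot.current_t())
robot.move_linear(list(p+[0,0,40]),speed=60)
robot.move_linear(list(p+[0,0,190]),speed=150)
c=robot.get_image('scene'); cv2.imwrite('pics/lift.png',cv2.resize(c['img'][100:330,180:440],None,fx=2.5,fy=2.5))
print(robot.current_contact_force(),robot.current_gripper_width()*93,robot.current_t())
E
python3 s1.py 2>&1 | grep -v -i gimbal
```

```text
hit False [ 646.48323464 -244.48775798   56.06709535] [ 646.34734237 -243.70419134   55.56497116]
w 49.737581208994996 [-0.646787   -0.21535575 -0.98904049] 5.3417
[-0.30525471 -0.05423409 -1.3066507 ] 50.00905416943174 7.3583
```

View pics/lift.png

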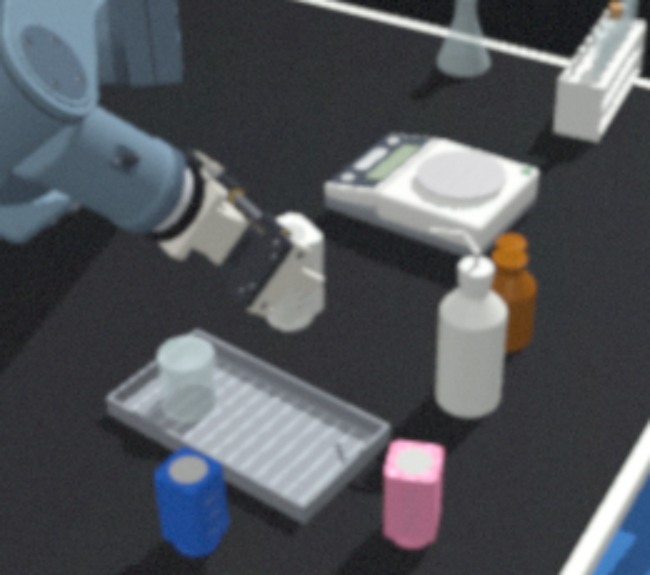

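The jar is held upright, clear of the tray, at the pixels around (295,270) in this crop. Everything else stands as before. Next I'll lay it on the clear bench with its mouth toward +y.

```bash
cat > s2.py <<'E'
from h import *
p,o=pose([480,-10,25],90,45,1); p=np.array(p)
robot.move_ptp(list(p+[0,0,150]),o)
robot.move_linear(list(p+[0,0,15]),speed=150)
print('hit',robot.move_linear(list(p-[0,0,4]),speed=20,f_stop=2.5), robot.current_tcp_pos()[2]-p[2],robot.current_contact_force())
robot.move_gripper(1.0)
z=rot(o)[:,2]; q=np.array(robot.current_tcp_pos())
robot.move_linear(list(q-120*z),speed=150)
robot.move_ptp(*pose([480,-200,260],90,45,1)) # clear view
import pickle
c=robot.get_image('top');pickle.dump(c,open('top2.pkl','wb'));s=robot.get_image('scene');pickle.dump(s,open('scene2.pkl','wb'))
a=cv2.resize(c['img'][140:300,210:360],(450,480));b=cv2.resize(s['img'][140:300,200:316],(348,480))
cv2.imwrite('pics/lay.png',np.hstack([a,b])); print(robot.current_t())
E
python3 s2.py 2>&1 | grep -v -i gimbal
```

```text
hit True 0.43585816544496225 [-0.70229628 -1.54504651  4.40645628]
14.7583
```

View pics/lay.png

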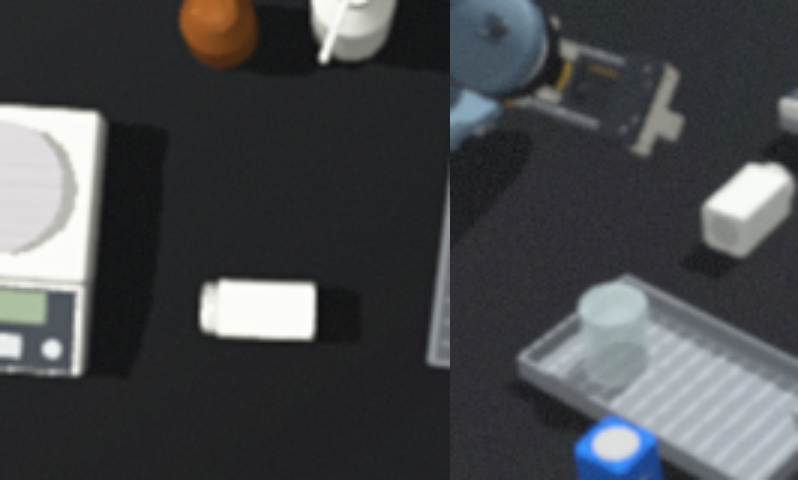

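The jar lies flat at about (262,310) in the left crop, with its neck toward the balance (+y). Next I'll measure its pose, the pan and the key.

```bash
python3 - <<'E'
from h import *
import pickle
c=pickle.load(open('top2.pkl','rb')); im=c['img'].astype(int)
def blob(m,x0,y0,z,fill=0):
    k=max(cv2.findContours(m.astype(np.uint8),0,2)[0],key=cv2.contourArea); k=cv2.convexHull(k)+np.array([x0,y0])
    return np.array([onz(c,p[0],z)[:2] for p in k],np.float32)
m=im[220:262,268:325].min(2)>120; w=blob(m,268,220,50); print('jar',cv2.minAreaRect(w),w.min(0),w.max(0))
body=im[220:262,284:325].min(2)>120; print('body',cv2.minAreaRect(blob(body,284,220,50)))
r=im[165:240,180:245]; print(im[202,185:245].tolist()[::4], im[255,180:240].tolist()[::3])
mx=r.max(2); m=cv2.morphologyEx(((mx<232)&(r.min(2)>185)).astype(np.uint8),cv2.MORPH_OPEN,np.ones((3,3)))
w=blob(m,180,165,76); print('pan',cv2.minEnclosingCircle(w),cv2.fitEllipse(w))
for n,(x0,x1) in dict(key=(190,222),left=(178,190),right=(222,236)).items():
    r=im[246:262,x0:x1].min(2)>150; w=blob(r,x0,246,53); print(n,cv2.minAreaRect(w))
E
```

```text
jar ((480.54766845703125, 3.1603622436523438), (51.3819580078125, 100.57415008544922), 1.5541828870773315) [454.39163  -47.731823] [505.8221    53.757988]
body ((480.8058166503906, -6.313865661621094), (51.38185119628906, 81.62030029296875), 1.5565061569213867)
[[249, 251, 251], [220, 221, 223], [222, 221, 224], [222, 222, 224], [221, 221, 223], [221, 221, 223], [221, 220, 223], [219, 219, 221], [219, 219, 221], [218, 218, 221], [217, 217, 219], [217, 216, 220], [176, 183, 183], [250, 253, 252], [138, 142, 143]] [[86, 79, 73], [213, 214, 208], [184, 184, 179], [86, 78, 74], [87, 80, 74], [217, 216, 211], [237, 237, 234], [236, 237, 234], [236, 236, 233], [235, 235, 232], [235, 235, 232], [236, 236, 233], [207, 207, 202], [88, 81, 75], [88, 79, 75], [236, 236, 233], [240, 240, 238], [95, 90, 85], [167, 169, 168], [144, 149, 149]]
pan ((582.3305053710938, 235.73297119140625), 61.52798080444336) ((583.0614624023438, 236.8346405029297), (117.84569549560547, 119.46045684814453), 158.0916290283203)
key ((442.9109802246094, 245.46221923828125), (21.50345230102539, 57.24959182739258), 1.5718920230865479)
left ((443.9873962402344, 303.7385559082031), (15.468036651611328, 15.087153434753418), 47.405853271484375)
right ((439.13934326171875, 187.06317138671875), (15.388704299926758, 15.130453109741211), 47.18803787231445)
```

```bash
cat > s3.py <<'E'
from h import *
p,o=pose([480.5,-4.5,25],-90,45,0); p=np.array(p); z=rot(o)[:,2]
robot.move_ptp(list(p-120*z+[0,0,130]),o)
robot.move_linear(list(p-120*z),speed=200)
print('hit',robot.move_linear(list(p),speed=80,f_stop=6), robot.current_tcp_pos()-p)
robot.move_gripper(0.0); print('w',robot.current_gripper_width()*93)
robot.move_linear(list(p+[0,0,200]),speed=150)
p,o=pose([583,236,119],-90,45,1); p=np.array(p)
robot.move_ptp(list(p+[0,0,120]),o)
robot.move_linear(list(p+[0,0,20]),speed=120)
import pickle
for n in('top','scene'): pickle.dump(robot.get_image(n),open(n+'3.pkl','wb'))
c=pickle.load(open('scene3.pkl','rb')); cv2.imwrite('pics/pre.png',cv2.resize(c['img'][80:230,260:430],None,fx=3.5,fy=3.5))
print(robot.current_contact_force(),robot.current_gripper_width()*93,robot.current_t())
E
python3 s3.py 2>&1 | grep -v -i gimbal
```

```text
hit False [0.31906513 0.3254899  0.27255628]
w 49.87306771306442
[ 0.24989054 -0.39002705  0.00645123] 49.96465354335056 24.5917
```

View pics/pre.png

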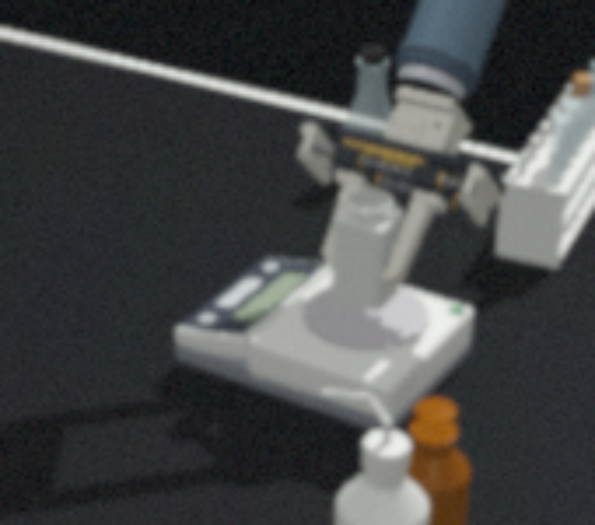

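The jar is upright with its neck up, about 20 mm above the pan, at the crop pixels around (365,250). Next I'll lower it, release and check.

```bash
cat > s4.py <<'E'
from h import *
p,o=pose([583,236,119],-90,45,1); p=np.array(p); z=rot(o)[:,2]
robot.move_linear(list(p+[0,0,5]),speed=60)
print('hit',robot.move_linear(list(p-[0,0,5]),speed=12,f_stop=2), robot.current_tcp_pos()-p,robot.current_contact_force())
robot.move_gripper(1.0)
q=np.array(robot.current_tcp_pos()); robot.move_linear(list(q-120*z),speed=120)
robot.move_ptp(*pose([350,80,260],0,0,0))
import pickle
for n in('top','scene'): pickle.dump(robot.get_image(n),open(n+'4.pkl','wb'))
c=pickle.load(open('scene4.pkl','rb'));t=pickle.load(open('top4.pkl','rb'))
cv2.imwrite('pics/placed.png',np.hstack([cv2.resize(c['img'][110:220,290:410],(436,400)),cv2.resize(t['img'][165:275,165:265],(364,400))]))
print(robot.current_t(),robot.current_qpos())
E
python3 s4.py 2>&1 | grep -v -i gimbal
```

```text
hit True [ 0.01506503  0.03316405 -2.15986247] [0.37019571 2.02592002 4.67708975]
29.0 [-8.78103304e-02 -1.16791503e-01  1.89007160e+00 -3.33772656e-04
  1.36876859e+00 -1.66031303e+00]
```

View pics/placed.png

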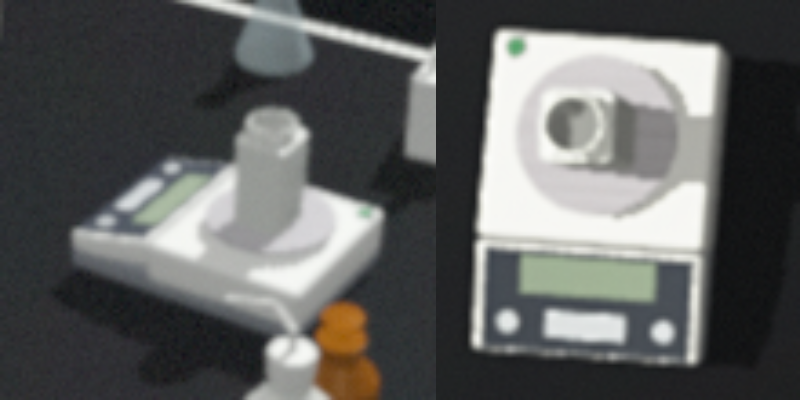

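```bash
cat > s5.py <<'E'
from h import *
import pickle
t=pickle.load(open('top4.pkl','rb')); print('mouth centre',onz(t,(202.6,199.9),176)[:2],'pan',[583,236])
robot.move_gripper(0.0)
tip=np.array([442,245.4,53]); p,o=pose(tip,-2,12,0); z=rot(o)[:,2]; p=tip
robot.move_ptp(list(p-80*z),o); robot.move_linear(list(p-12*z),speed=80)
f0=np.array(robot.current_contact_force())
h=robot.move_linear(list(p+4*z),speed=6,f_stop=8)
f=[]
for _ in range(5): robot.sleep(0.1); f.append(round(float((np.array(robot.current_contact_force())-f0)@-z),1))
print('hit',h,(robot.current_tcp_pos()-p)@z,f)
pickle.dump(robot.get_image('scene'),open('scene5.pkl','wb'))
print(robot.current_t())
E
python3 s5.py 2>&1 | grep -v -i gimbal
```

```text
mouth centre [579.80689619 233.31348085] pan [583, 236]
hit True 0.20670749764027405 [5.5, 4.8, 5.4, 5.1, 4.5]
34.725
```

The fingers hold the key at about 5 N, which is close to the threshold once noise is counted. I'll press slightly harder, still well below 30 N.

```bash
cat > s6.py <<'E'
from h import *
import pickle
o=robot.current_eef_rot(); z=rot(o)[:,2]; p=np.array(robot.current_tcp_pos())
h=robot.move_linear(list(p+1.5*z),speed=5,f_stop=6)
f=[]
for _ in range(6): robot.sleep(0.1); f.append(round(float(np.array(robot.current_contact_force())@-z),1))
print('hit',h,(robot.current_tcp_pos()-p)@z,f)
c=robot.get_image('scene')
robot.move_linear(list(p-80*z),speed=80)
robot.move_ptp(*pose([350,80,260],0,0,0))
d=robot.get_image('scene');t=robot.get_image('top')
cv2.imwrite('pics/end.png',np.vstack([np.hstack([cv2.resize(x['img'][110:220,290:410],(400,300)) for x in(c,d)]),np.hstack([cv2.resize(t['img'][100:280,160:480],(480,270)),cv2.resize(d['img'][180:340,200:390],(320,270))])]))
print(robot.current_t(),robot.current_contact_force())
E
python3 s6.py 2>&1 | grep -v -i gimbal
```

```text
hit True 0.050000961152620614 [6.1, 5.9, 5.5, 6.4, 6.3, 5.4]
37.7 [ 0.48602908 -0.77844017 -0.29167076]
```

View pics/end.png

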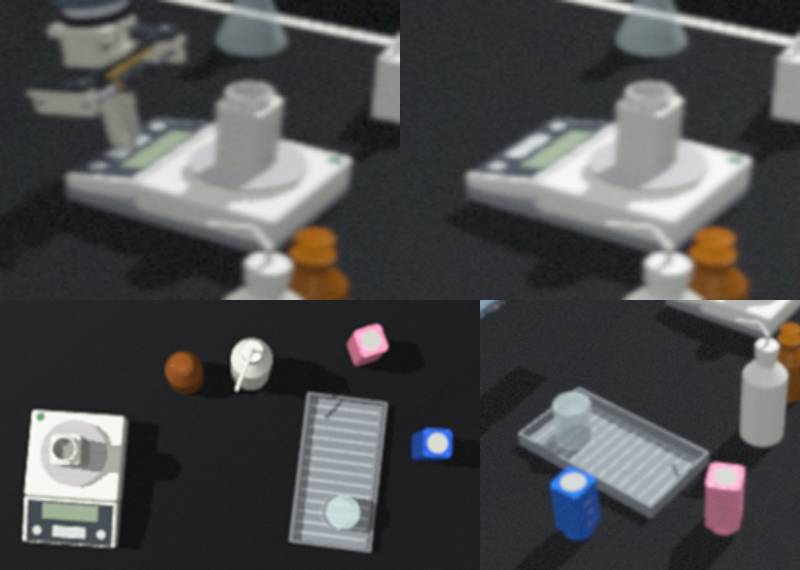

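In the picture the fingertips were on the bar key, between the two round keys. The jar stands mouth up in the middle of the pan, and the beaker, bottles and look-alikes haven't moved. The key was held at about 6 N for 0.6 s, so I'm handing in.

```bash
python3 -c "
from bench import robot
robot.hand_in(); print(robot.current_t())"
```

```text
the job is handed in; nothing more can be done
the job is handed in; nothing more can be done
```

The jar stands mouth up on the balance pan and the tare key has been pressed. I handed the job in at about 38 s, with the robot clear of everything.

**Jar:** I gripped it in the tray at 45° and laid it on the clear bench. I regripped it from the other side, lowered it onto the pan with about 5 N of contact force, and let go. It looks upright in the last pictures. The mouth measured about 4 mm from the pan centre I aimed at. My two estimates of the pan centre differ by about 4 mm, so the true offset is uncertain by a few millimetres.

**Tare key:** The closed fingertips pressed the bar key at about 5 N for 0.5 s. That was close to the 4 N threshold, so I pressed on to about 6 N for 0.6 s. The display is blank, so I have only the force readings to say that the key registered.

**Everything else:** The last pictures show the beaker, both bottles and the blue and pink look-alikes unmoved. In the picture taken during the press, the fingertips were clear of the round keys.

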